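# Index the dough cutting guide one hole over

## Robot

A 7-joint arm with a two-finger parallel gripper is mounted at the origin on the work surface. World frame = base frame: x ahead of the robot, y to its left, z up, the work surface at z = 0. Lengths are in mm, angles in degrees, forces in N, time in s.
With the tool pointing down it reaches from about 375 to 925 mm from the base axis. Payload 3.1 kg.
Tool frame: the origin (TCP) lies between the finger pads; the fingertips stand 11 mm ahead of it and the grasp point (between the pads) lies 8 mm behind it; z points along the fingers, y is the line along which they close (so a half turn about z gives the same grasp; the last joint's range is limited). The gripper opens to 85 mm and grips with 20 to 120 N. Pads are 22 mm wide; open, the fingers measure 114 mm over their backs; the gripper's body (76 mm by 85 mm) begins 54 mm behind the grasp point. The pads swing forward as they close: fully open they stand 13 mm farther back than shut.
Start: joints at [-82.323, 21.939, 2.515, 91.553, -1.026, 66.532, -2.859], TCP at [149.301, 632.623, 242.269] pointing down, gripper open.
Joint ranges: [-149.38, 149.38], [-23.57, 123.04], [-84.95, 90], [0, 143.3], [-89.99, 269.99], [3.08, 112.72], [-163.45, 163.45]. Speed limits (degrees/s): [159.86, 159.86, 180, 180, 180, 180, 180].

## Interface

Orientations are given as [roll, pitch, yaw] about the fixed x, y, z axes, in that order (R = Rz(yaw) Ry(pitch) Rx(roll)).
In Python, from bench import robot gives the robot as it stands.
- The arm moves only by the tool play_rows, never from a script. Its argument "targets" is text: rows parted by semicolons, each of 7 numbers parted by spaces: the shift along the tool's x, y, z in cm, then the turn, a rotation vector about the tool's x, y, z in degrees, then the opening, from 0 (shut) to 1 (fully open). In form: dx dy dz ax ay az claw; .... A call has 1 to 10 rows; each row is the pose to reach, as a shift and turn from the pose commanded when the call began, along the tool's axes at that moment; what a row does not reach only later rows make up. A row lasts 1/8 s, in which the tool goes at most 62.5 mm and 10.7 degrees, less where a joint would pass 70% of its speed; a pose out of reach is approached as far as the arm can. A call with a gripper value outside its range is refused whole. The fingers move at their own pace and stop on an object; the grip force is fixed at half the most. Time passes only in rows, so rows that repeat a pose let the fingers close. It gives the time, the measured TCP pose, the force, the opening and the grip force at its end, in the units of the state.
- robot.read_state(): the state, without advancing time (a new reading comes with each control period).
- robot.camera(name): name is "scene" or "top" or "wrist"; returns a dict with "color" (400x640x3 uint8, red, green, blue), "camera_matrix" (3x3 intrinsics, pixels), "position" and "orientation" of the camera in the world. Camera axes: x right, y down, z forward; pixel columns grow to the right and rows downward; lengths in mm; the calibration is good to about 2 mm. A picture is of the moment at which its call begins. There is no depth.
- robot.job_done(): hands the job in; it is judged then, once.
The state is a dict: "time_s": time; "q": joint angles; "qd": joint speeds; "tau": joint torques, N m; "ee_pos": TCP position; "orientation": TCP orientation; "ft_force": force on the tool from outside, world axes, zero at the start; "torque": the same for the moment, N m; "opening": opening from 0.0 (shut) to 1.0 (fully open); "grip_force": force on a finger pad.
Only numpy, scipy, OpenCV 4.12 (cv2) and the standard library are available. Lean on these libraries where they do the work, as an engineer would, in place of code of your own. Each camera call takes 0.05 s, during which the arm holds its last target. There are 200 camera calls.

## Task

The swing guide on the dough cutting board is locked in its middle hole by a spring pin. Hook a closed fingertip through the blue ring, lift the pin clear of its hole, swing the guide one hole to the side marked with the green tag (not past it, and not towards the red tag), and let the pin spring fully down into that hole, then draw the finger out. Only hook and push the ring, gently: do not pinch it, and leave everything else on and around the board where it stands.

Things in the scene. Friction and masses are not known exactly. Their poses are not given: they have to be found in the camera images.
- board: white plastic cutting board, 330 x 360 x 15 mm, fixed on the table, in a new place each time. Origin on the table (z = 0) straight below the guide's pivot; x points to the far side, y to the robot's left, z up. The board reaches from x = -270 to +60 mm and y = -180 to +180 mm.
- mid_hole (a point): mouth of the middle hole of the steel index arc on the board, 27 mm above the table. The arc, 32 mm wide, runs at 200 mm radius round the pivot on the robot's side and has five 13 mm holes, at -30, -15, 0, +15 and +30 degrees (52 mm apart); the pin is in the 0 hole at the start.
- pivot (a point): centre of the guide's pivot, 37 mm above the table; vertical axis.
- guide (a joint): swing of the aluminium guide bar (34 mm wide, top 37 mm above the table, reaching 220 mm from the pivot towards the robot), rad: 0 in the middle hole, positive when its near end swings to the board's +y side; +0.262 or -0.262 in the neighbouring holes; stops at +-0.6. It stays where it is left (friction about 1.3 N at the ring) and has 0.008 rad of play when the pin is down.
- pin (a joint): height of the spring pin, m: 0 fully down in a hole, 0.011 just clear of the index arc, 0.024 at its stop. A spring and its weight pull it down with 5 N at 0 and 9 N at the stop. The 10 mm pin has a round nose, which slides on the arc between holes and drops into a hole when it comes within about 3 mm of its centre.
- ring_center (a point): middle of the opening of the blue pull ring, fixed on the pin, 186 mm from the pivot, 98 mm above the table with the pin down. Round, of 8 mm bar, 50 mm clear inside; it stands across the guide and leans 30 degrees, top towards the pivot. Frame turns with the guide: x level towards the pivot, y across, z up. A finger enters from the robot's side, tilted 45 degrees down, pointing at the pivot.
- ring_top (a point): middle of the bar at the top of the ring, 29 mm towards the pivot from the pin's axis and 123 mm above the table with the pin down; a finger lifts it from underneath (the bar's inner side is 4 mm from this point). Below the ring are a blue collar on the pin (22 mm wide, top 69 mm above the table) and the pin housing (26 mm wide, top 61 mm).
- green_tag: green disc, 22 mm across and 4 mm thick, fixed on the board in front of the neighbouring hole that the guide must go to; origin under its centre. It lies on the board's +y or -y side, 242 mm from the pivot, 15 degrees off the middle.
- red_tag: the like red disc in front of the hole on the other, wrong side.
- cutter_mid (a point): loose steel pastry cutter ring, 66 mm across, 35 mm high, on the left rear of the board; centre. Not to be moved.
- shaker_mid (a point): loose white shaker jar, 42 mm across, 85 mm high, on the right rear of the board; centre. Not to be moved.
- bowl_mid (a point): loose white bowl, 130 mm across, 55 mm high, on the table to the left; centre. Not to be moved.
- spoon_mid (a point): loose wooden spoon on the table to the right; its middle. Not to be moved.
- cup_mid (a point): loose green cup, 72 mm across, 85 mm high, on the table to the right; centre. Not to be moved.
- scraper_mid (a point): loose dough scraper, white blade 85 x 120 mm with an orange grip, 15 mm high, lying on the table to the left; centre. Not to be moved.

How it is judged:
By the outcome, as a careful person would: the job done as asked, in the order asked, and still so for the second after the job is handed in, with the robot touching nothing.
It also fails if it takes over 42 s, if anything falls off the work surface, if the arm or the gripper's body presses on something with over 40 N, if the wrist force passes 120 N, or if a joint passes its speed limit or range.

## Working session

There is one attempt and no reset: what is moved stays moved. The work goes in short steps, Python scripts to look and compute and a tool call to move; the robot and the scene stay as the last step left them, time stands still between calls to the robot, and variables do not carry over. Pictures are saved under pics/ and viewed, at most 10 in all, crops included, and the job is handed in when it is done.

Besides the shell and the picture viewer there is one more tool, called after ">>>" by a JSON object that holds its "op" and its "data", one argument or row to a line. play_rows: Moves the arm, as the interface text tells. Its arguments: {"type":"object","properties":{"targets":{"type":"string"}},"required":["targets"]}

```bash
mkdir -p pics; ls
python3 - <<'E'
from bench import robot
import cv2,numpy as np
s=robot.read_state();print({k:s[k] for k in('time_s','ee_pos','orientation','ft_force','opening')})
for n in('top','scene'):
    c=robot.camera(n);cv2.imwrite(f'pics/{n}0.png',c['color'][:,:,::-1]);print(n,c['camera_matrix'],c['position'],c['orientation'])
E
```

```text
pics
{'time_s': 0.0, 'ee_pos': array([149.10725014, 631.72397626, 240.87232595]), 'orientation': array([-1.79849174e+02,  8.64537601e-03,  1.66723583e+02]), 'ft_force': array([-0.15832659,  0.55124742, -0.38348711]), 'opening': 0.9987862544012254}
top [[448.2357098    0.         319.1581837 ]
 [  0.         448.2357098  198.55449672]
 [  0.           0.           1.        ]] [ 395.41445922  -22.11738417 1310.29697218] [-171.56193121    0.47040729  -89.20101044]
scene [[519.71038316   0.         318.87503478]
 [  0.         519.71038316 197.14131426]
 [  0.           0.           1.        ]] [1682.51042547  139.39377002 1394.92412805] [-1.38574651e+02 -1.10013967e-01  9.64502357e+01]
```

View pics/top0.png

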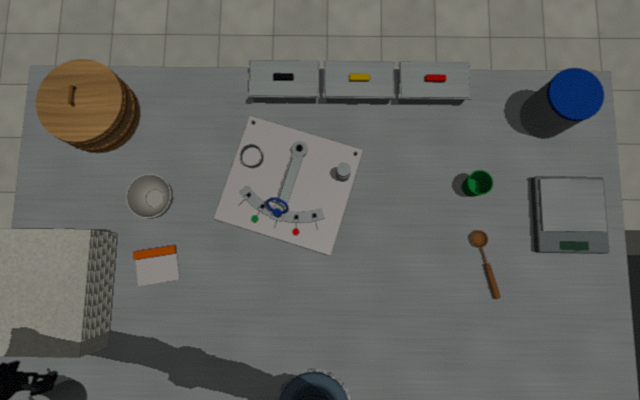

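View pics/scene0.png

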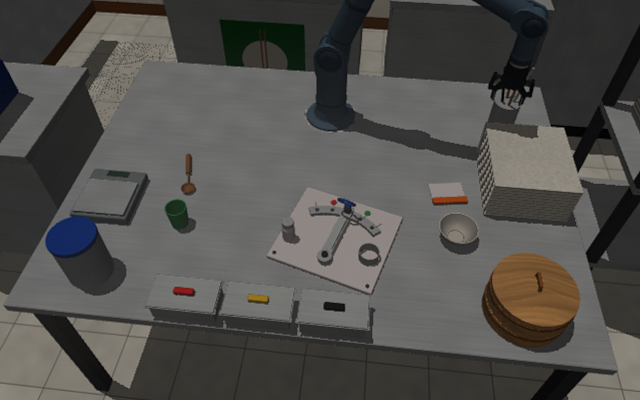

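The green tag (255,219 in the top view) is on the board's +y side and the red one (296,232) is on the other. The pivot is near (298,149), the ring near (277,206), and a tall box stands beside the gripper's start at the lower left. Next I fit the board pose.

```bash
cat > h.py <<'E'
import numpy as np,cv2
from scipy.spatial.transform import Rotation as R
from scipy.optimize import least_squares
from bench import robot
def Rm(o): return R.from_euler('xyz',o,degrees=True).as_matrix()
def proj(c,P):
    p=(np.atleast_2d(P)-c['position'])@Rm(c['orientation']); p=p@c['camera_matrix'].T
    return p[:,:2]/p[:,2:]
def ray(c,uv,z):
    d=Rm(c['orientation'])@np.linalg.inv(c['camera_matrix'])@[*uv,1]
    return c['position']+d*(z-c['position'][2])/d[2]
def b2w(b,P):
    P=np.atleast_2d(P).astype(float); a=b[2]; M=np.array([[np.cos(a),-np.sin(a),0],[np.sin(a),np.cos(a),0],[0,0,1]])
    return P@M.T+[b[0],b[1],0]
def blob(c,lo,hi,box,amin=4):
    h=cv2.cvtColor(c['color'],cv2.COLOR_RGB2HSV); m=cv2.inRange(h,lo,hi); x0,y0,x1,y1=box
    k=np.zeros_like(m);k[y0:y1,x0:x1]=m[y0:y1,x0:x1]; ys,xs=np.nonzero(k); return np.array([xs.mean(),ys.mean()]),len(xs)
E
python3 - <<'E'
from h import *
t=robot.camera('top');s=robot.camera('scene')
obs=[]
G=((45,90,40),(80,255,255));Rd=((0,120,60),(6,255,255));
c15,s15=np.cos(np.pi/12),np.sin(np.pi/12)
g=[-242*c15,242*s15,19];r=[-242*c15,-242*s15,19]
for c,bg,br in((t,(245,210,265,228),(286,224,306,240)),(s,(355,203,385,222),(322,195,345,212))):
    for P,hs,bx in((g,G,bg),(r,Rd,br)):
        uv,n=blob(c,*hs,bx);print(uv,n);obs.append((c,P,uv))
# board corners: white threshold quad
for c,bx in((t,(205,105,370,262)),(s,(255,180,415,300))):
    h=cv2.cvtColor(c['color'],cv2.COLOR_RGB2HSV)
    print('px',h[230,270] if c is t else h[260,285], h[250,220] if c is t else h[290,270])
    m=cv2.inRange(h,(0,0,145),(180,40,255)); k=np.zeros_like(m);k[bx[1]:bx[3],bx[0]:bx[2]]=m[bx[1]:bx[3],bx[0]:bx[2]]
    cs=max(cv2.findContours(k,0,2)[0],key=cv2.contourArea); q=cv2.minAreaRect(cs); hull=cv2.convexHull(cs)
    ap=cv2.approxPolyDP(hull,6,True)[:,0];print(ap.tolist(),cv2.contourArea(hull))
def f(b): return np.concatenate([proj(c,b2w(b,P))[0]-uv for c,P,uv in obs])
a=ray(t,(298,149),37);o=least_squares(f,[a[0],a[1],-.25]);b=o.x;print(b,o.fun.round(2),a)
P=b2w(b,[[0,0,37],[-270,180,15],[-270,-180,15],[60,180,15],[60,-180,15],[-186,0,98],[-157,0,123]])
print(P.round(1));
for c in(t,s):print(proj(c,P).round(1).tolist())
for uv in((0,355),(95,355),(117,235),(85,340)):print(uv,ray(t,uv,0).round(),ray(t,uv,200).round())
w=robot.camera('wrist');cv2.imwrite('pics/w0.png',w['color'][:,:,::-1]);print(w['position'],w['orientation'])
im=np.hstack([cv2.resize(t['color'][100:265,200:375],None,fx=2.2,fy=2.2,interpolation=2),cv2.resize(s['color'][180:345,250:425],None,fx=2.2,fy=2.2,interpolation=2)])
cv2.imwrite('pics/z0.png',im[:,:,::-1])
E
```

```text
[254.5 218.5] 32
[295.48484848 231.36363636] 33
[367.11764706 212.58823529] 17
[333.33333333 201.9047619 ] 21
px [ 15  18 138] [ 80   7 104]
[[318, 249]] 0.0
px [  6  18 143] [ 38   9 119]
[[382, 257], [379, 264]] 12.0
[ 7.32701075e+02  5.15502158e+01 -2.88722920e-01] [-0.17 -0.15 -0.   -0.15 -0.1  -0.2  -0.07 -0.29] [729.67320972  54.80879015  37.        ]
[[ 732.7   51.6   37. ]
 [ 525.1  301.    15. ]
 [ 422.6  -44.1   15. ]
 [ 841.5  207.    15. ]
 [ 739.  -138.1   15. ]
 [ 554.4  104.5   98. ]
 [ 582.2   96.3  123. ]]
[[299.1, 148.0], [212.4, 218.4], [330.7, 255.6], [248.6, 114.2], [363.4, 148.6], [277.2, 205.5], [279.7, 194.1]]
[[324.2, 254.9], [402.8, 216.0], [306.8, 185.7], [371.1, 293.1], [265.4, 255.0], [346.0, 201.6], [343.1, 202.8]]
(0, 355) [131. 887.   0.] [172. 748. 200.]
(95, 355) [135. 617.   0.] [175. 520. 200.]
(117, 235) [474. 582.   0.] [462. 490. 200.]
(85, 340) [176. 649.   0.] [209. 547. 200.]
[ 71.16070759 650.13318696 372.80536729] [1.62034892e+02 4.97932820e-02 7.67140010e+01]
```

View pics/z0.png

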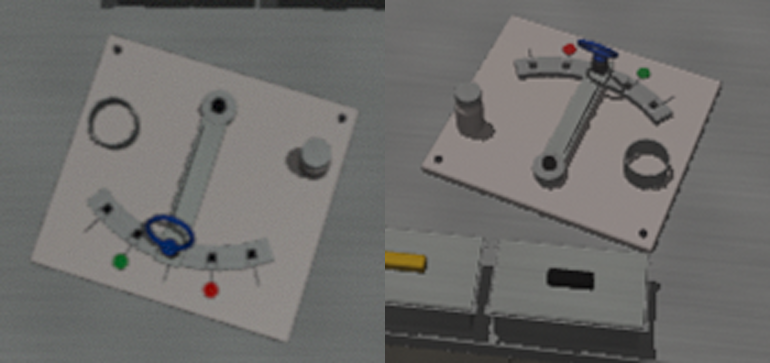

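```bash
cat >> h.py <<'E'
import json
B=np.array([732.70,51.55,-0.28872])
def cmd(): 
    d=json.load(open('cmd.json')); return np.array(d['p']),R.from_quat(d['q'])
def save(p,r): json.dump({'p':list(p),'q':list(r.as_quat())},open('cmd.json','w'))
def apply(row):   # commit a played last row (cm, deg)
    p,r=cmd(); save(p+r.apply(np.array(row[:3])*10),r*R.from_rotvec(row[3:6],degrees=True))
def row(P,r2):    # row for a world target from commanded pose
    p,r=cmd(); return np.r_[r.inv().apply(P-p)/10,(r.inv()*r2).as_rotvec(degrees=True)].round(2)
def tool(h,tilt): # heading deg world, tilt below horizontal deg; tool x to the left
    h,t=np.radians([h,tilt]); z=np.array([np.cos(t)*np.cos(h),np.cos(t)*np.sin(h),-np.sin(t)]); x=np.array([-np.sin(h),np.cos(h),0])
    return R.from_matrix(np.c_[x,np.cross(z,x),z])
def ringpose(th,lift,back,up=0,tilt=45): # TCP so that the axis passes through ring centre (+up perpendicular), TCP back mm behind it
    h=np.degrees(B[2]-th); r=tool(h,tilt); z=r.as_matrix()[:,2]
    C=b2w(B,[-186*np.cos(th),186*np.sin(th),98+lift])[0]
    return C-back*z+up*np.array([0,0,1]),r
def check():
    s=robot.read_state(); p,r=cmd(); m=R.from_euler('xyz',s['orientation'],degrees=True)
    print('t',round(s['time_s'],2),'tcp',s['ee_pos'].round(1),'dp',(s['ee_pos']-p).round(1),'dr',np.degrees((r.inv()*m).magnitude()).round(2),'F',s['ft_force'].round(1),'open',round(s['opening'],2),'q',s['q'].round(0))
E
python3 - <<'E'
from h import *
s=robot.read_state()
save(np.array([149.301,632.623,242.269]),R.from_euler('xyz',s['orientation'],degrees=True))
check()
print(row([149.3,632.6,380],cmd()[1]))
print('A',row([230,450,380],tool(40,80)))
P,r=ringpose(0,0,150);print(P,row(P+[0,0,100],tool(0,60)));print(row(P,r))
E
```

```text
t 0.25 tcp [149.2 632.2 241.6] dp [-0.1 -0.4 -0.7] dr 0.0 F [-0.4  0.4 -0.1] open 1.01 q [-82.  22.   3.  92.  -1.  67.  -3.]
[ -0.    -0.02 -13.77   0.     0.     0.  ]
A [-12.05 -15.94 -13.75  -9.73  -3.18  36.63]
[452.72285543 134.70862497 204.06601718] [-40.97 -41.5   -6.12 -25.4  -20.    74.87]
[-40.97 -41.49   3.88 -34.47 -36.38  88.  ]
```

>>> {"op": "play_rows", "data": {
  "targets": "0 0 -6 0 0 0 0; 0 0 -12 0 0 0 0; -4 -5 -14 -3 -1 12 0; -8 -11 -14 -6 -2 24 0; -12 -16 -14 -10 -3 36 0; -12 -16 -14 -10 -3 36 0"
}}

```text
time_s: 1.0
ee_pos: [232.1, 444.5, 381.9]
orientation: [169.7, -0.2, 130.1]
ft_force: [-0.1, 0.8, 0.4]
opening: -0.004
grip_force: 0.0
```

Run:
```python
from h import *
apply([-12,-16,-14,-10,-3,36]);check()
P,r=ringpose(0,0,150);print(row([330,300,360],tool(15,70)),row(P+[0,0,100],tool(-5,55)));print(row(P,r))
```

```text
t 1.0 tcp [232.1 444.5 381.9] dp [ 2.7 -5.1 -0.6] dr 0.56 F [-0.1  0.8  0.4] open -0.0 q [-79.  -6.   8. 107.   6.  70. -33.]
[-17.91  -2.46   1.78  -9.67  -6.87  24.74] [-38.46  -4.87   6.96 -23.54 -17.85  42.39]
[-38.49  -6.64  16.8  -31.92 -27.04  51.33]
```

>>> {"op": "play_rows", "data": {
  "targets": "-4.5 -0.6 0.4 -2.5 -1.7 6 0; -9 -1.2 0.9 -5 -3.5 12 0; -13.5 -1.8 1.3 -7.5 -5 18 0; -18 -2.4 1.8 -10 -7 25 0; -23 -3 3 -13 -10 29 0; -28 -3.6 4.4 -17 -12 33 0; -33 -4.2 5.7 -20 -15 38 0; -38 -5 7 -24 -18 42 0; -38 -5 7 -24 -18 42 0"
}}

```text
time_s: 2.12
ee_pos: [447.9, 133.1, 299.9]
orientation: [144.7, 0.2, 84.9]
ft_force: [-0.8, -0.0, 0.2]
opening: 0.006
grip_force: 0.0
```

Run:
```python
from h import *
apply([-38,-5,7,-24,-18,42]);check()
P,r=ringpose(0,0,150);print(row(P,r));P,r=ringpose(0,0,100);print(row(P,r))
```

```text
t 2.12 tcp [447.9 133.1 299.9] dp [-0.9 -4.4 -3.6] dr 0.45 F [-0.8 -0.   0.2] open 0.01 q [-54. -20.  14. 134.  41.  47. -68.]
[-0.22 -5.44  8.33 -9.45 -7.6   9.11]
[-0.94 -4.67 13.22 -9.45 -7.6   9.11]
```

>>> {"op": "play_rows", "data": {
  "targets": "-0.3 -1.2 3.3 -2.4 -1.9 2.3 0; -0.5 -2.5 6.6 -4.7 -3.8 4.5 0; -0.7 -3.7 9.9 -7.1 -5.7 6.8 0; -0.9 -4.7 13.2 -9.5 -7.6 9.1 0; -0.9 -4.7 13.2 -9.5 -7.6 9.1 0; -0.9 -4.7 13.2 -9.5 -7.6 9.1 0"
}}

```text
time_s: 2.88
ee_pos: [486.9, 126.3, 169.6]
orientation: [134.9, -0.1, 73.6]
ft_force: [1.5, 0.9, 0.4]
opening: -0.003
grip_force: 0.0
```

Run:
```python
from h import *
apply([-.9,-4.7,13.2,-9.5,-7.6,9.1]);check()
P,r=ringpose(0,0,100);print(row(P,r));P,r=ringpose(0,0,0);print(row(P,r))
c=robot.camera('wrist');w=robot.camera('top');s=robot.camera('scene')
P=b2w(B,[[-186,0,98],[-157-10,0,123],[0,0,37]]);p,r=cmd();m=robot.read_state();q=R.from_euler('xyz',m['orientation'],degrees=True)
T=[m['ee_pos']+q.apply([0,0,a]) for a in(11,105)]
print(proj(c,P).round(),proj(c,T).round(),proj(s,T).round())
im=c['color'].copy();
for uv in proj(c,np.r_[P,T]): cv2.circle(im,tuple(int(v) for v in uv),2,(255,0,255),-1)
cv2.imwrite('pics/w1.png',im[:,:,::-1])
z=np.hstack([cv2.resize(w['color'][100:275,200:375],None,fx=2.2,fy=2.2,interpolation=2),cv2.resize(s['color'][120:295,250:425],None,fx=2.2,fy=2.2,interpolation=2)])
cv2.imwrite('pics/z1.png',z[:,:,::-1])
```

```text
t 2.88 tcp [486.9 126.3 169.6] dp [0.6 1.2 0.8] dr 0.16 F [1.5 0.9 0.4] open -0.0 q [ -48.    2.    6.  140.   77.   38. -123.]
[-0.04  0.03  0.03  0.05 -0.    0.01]
[-4.000e-02  2.000e-02  1.003e+01  5.000e-02 -0.000e+00  1.000e-02]
[[323. 200.]
 [368. 202.]
 [398. 151.]] [[327. 261.]
 [325. 195.]] [[354. 176.]
 [346. 203.]]
```

View pics/w1.png

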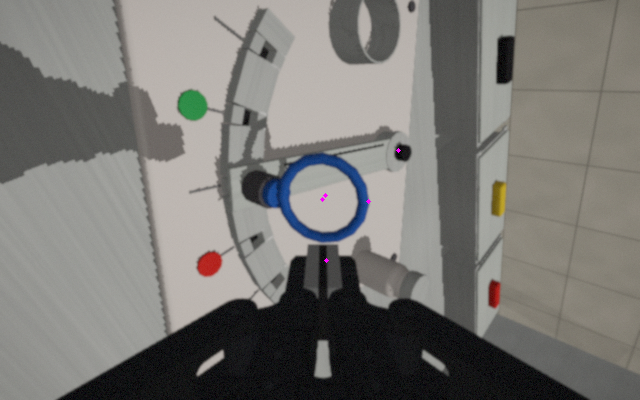

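The wrist view shows the ring at (324,198), within 1-2 px of its projected centre (323,200). The closed finger is in line below it and the red and green tags are clear. Next I insert the finger slowly.

>>> {"op": "play_rows", "data": {
  "targets": "0 0.3 2 0 0 0 0; 0 0.3 4 0 0 0 0; 0 0.3 6 0 0 0 0; 0 0.3 7 0 0 0 0; 0 0.3 8 0 0 0 0; 0 0.3 9 0 0 0 0; 0 0.3 9 0 0 0 0"
}}

```text
time_s: 3.9
ee_pos: [550.4, 106.7, 108.2]
orientation: [134.9, -0.2, 73.4]
ft_force: [0.5, 0.1, -0.2]
opening: -0.004
grip_force: 0.0
```

Run:
```python
from h import *
apply([0,.3,9,0,0,0]);check()
c=robot.camera('wrist');im=c['color'].copy()
m=robot.read_state();q=R.from_euler('xyz',m['orientation'],degrees=True)
for uv in proj(c,[m['ee_pos']+q.apply([0,0,a]) for a in(11,1,-9,-19)]): cv2.circle(im,tuple(int(v) for v in uv),2,(255,0,255),-1)
cv2.imwrite('pics/w2.png',im[:,:,::-1])
```

```text
t 3.9 tcp [550.4 106.7 108.2] dp [1.  0.3 0.9] dr 0.21 F [ 0.5  0.1 -0.2] open -0.0 q [ -43.   16.   10.  136.   97.   30. -140.]
```

View pics/w2.png

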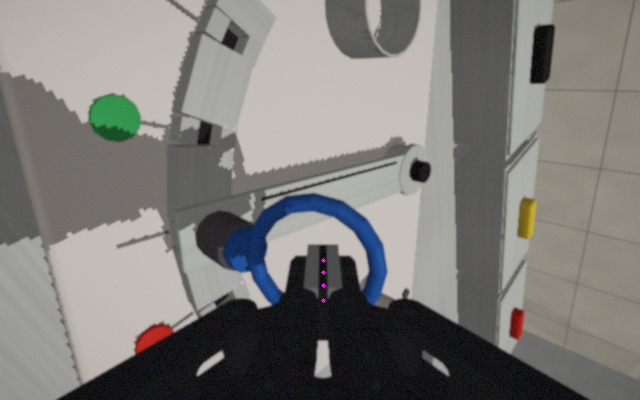

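The tip is at the ring plane inside the opening: the ring is centred near (318,250) and the finger pads are at (323,250-300). The ring touches nothing yet. Next I go 23 mm deeper.

>>> {"op": "play_rows", "data": {
  "targets": "0 0 0.8 0 0 0 0; 0 0 1.6 0 0 0 0; 0 0 2.3 0 0 0 0; 0 0 2.3 0 0 0 0"
}}

```text
time_s: 4.45
ee_pos: [565.2, 101.4, 89.8]
orientation: [135.0, -0.0, 73.4]
ft_force: [-0.1, -0.1, 0.6]
opening: 0.002
grip_force: 0.0
```

Run:
```python
from h import *
apply([0,0,2.3,0,0,0]);check()
p,r=cmd()
for d in(6,12,18,24,30,36): print(d,row(p+[0,0,d],r))
```

```text
t 4.45 tcp [565.2 101.4  89.8] dp [ 0.2 -0.4 -1.2] dr 0.05 F [-0.1 -0.1  0.6] open 0.0 q [ -41.   19.   11.  135.  103.   29. -144.]
6 [-0.    0.42 -0.42  0.    0.    0.  ]
12 [-0.    0.85 -0.85  0.    0.    0.  ]
18 [-0.    1.27 -1.27  0.    0.    0.  ]
24 [-0.   1.7 -1.7  0.   0.   0. ]
30 [-0.    2.12 -2.12  0.    0.    0.  ]
36 [-0.    2.55 -2.54  0.    0.    0.  ]
```

>>> {"op": "play_rows", "data": {
  "targets": "0 0.3 -0.3 0 0 0 0; 0 0.6 -0.6 0 0 0 0; 0 0.9 -0.9 0 0 0 0; 0 0.9 -0.9 0 0 0 0"
}}

```text
time_s: 4.95
ee_pos: [563.6, 102.4, 102.2]
orientation: [135.1, -0.1, 73.5]
ft_force: [-1.3, 1.3, -4.0]
opening: -0.0
grip_force: 2.0
```

>>> {"op": "play_rows", "data": {
  "targets": "0 0.2 -0.2 0 0 0 0; 0 0.4 -0.4 0 0 0 0; 0 0.4 -0.4 0 0 0 0"
}}

```text
time_s: 5.32
ee_pos: [563.8, 102.3, 107.9]
orientation: [135.1, -0.1, 73.5]
ft_force: [-3.7, 2.0, -6.6]
opening: 0.0
grip_force: 3.5
```

>>> {"op": "play_rows", "data": {
  "targets": "0 0.2 -0.2 0 0 0 0; 0 0.4 -0.4 0 0 0 0; 0 0.6 -0.6 0 0 0 0; 0 0.7 -0.7 0 0 0 0; 0 0.7 -0.7 0 0 0 0"
}}

```text
time_s: 5.95
ee_pos: [563.9, 102.2, 117.9]
orientation: [135.1, -0.1, 73.5]
ft_force: [-3.9, 0.8, -7.1]
opening: 0.001
grip_force: 4.3
```

Run:
```python
from h import *
for d in(.9,.4,.7): apply([0,d,-d,0,0,0])
check()
c=robot.camera('wrist');cv2.imwrite('pics/w3.png',c['color'][:,:,::-1])
# swing: rotate current commanded pose about pivot
p,r=cmd()
for a in (4,8,12,15):
    A=R.from_euler('z',-a,degrees=True);Q=A.apply(p-[B[0],B[1],0])+[B[0],B[1],0]
    print(a,row(Q,A*r),row(Q,r)[:3])
```

```text
t 5.95 tcp [563.9 102.2 117.9] dp [-1.1  0.5 -1.4] dr 0.17 F [-3.9  0.8 -7.1] open 0.0 q [ -42.   15.   12.  135.   95.   29. -135.]
4 [ 1.22  0.03  0.03  0.   -2.83  2.83] [1.22 0.03 0.03]
8 [ 2.44  0.12  0.12  0.   -5.66  5.65] [2.44 0.12 0.12]
12 [ 3.64  0.28  0.28  0.   -8.49  8.48] [3.64 0.28 0.28]
15 [  4.53   0.43   0.43   0.   -10.62  10.6 ] [4.53 0.43 0.43]
```

View pics/w3.png

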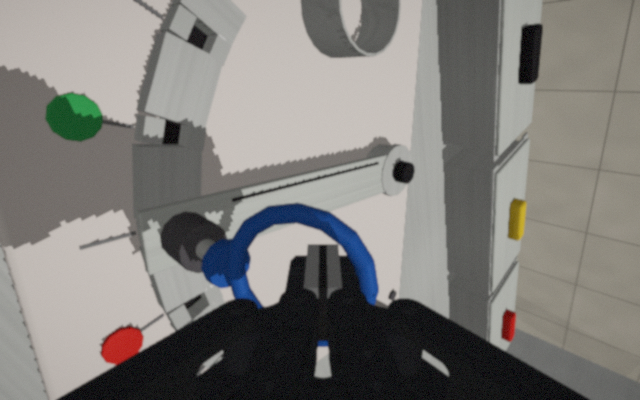

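The pin is clearly lifted: its bare shaft shows near (207,247) between collar and housing. The finger bears under the ring's top bar. Now I swing slowly towards green.

>>> {"op": "play_rows", "data": {
  "targets": "0 0.15 -0.15 0 0 0 0; 0.6 0.15 -0.15 0 -1.4 1.4 0; 1.2 0.2 -0.1 0 -2.8 2.8 0; 1.8 0.2 -0.1 0 -4.2 4.2 0; 2.4 0.3 0 0 -5.7 5.7 0; 2.4 0.3 0 0 -5.7 5.7 0"
}}

```text
time_s: 6.75
ee_pos: [573.0, 125.7, 120.0]
orientation: [135.1, -0.1, 65.4]
ft_force: [-4.9, 3.1, -7.8]
opening: -0.0
grip_force: 4.8
```

Run:
```python
from h import *
apply([2.4,.3,0,0,-5.7,5.7]);check()
c=robot.camera('wrist');t=robot.camera('top');s=robot.camera('scene')
z=np.hstack([cv2.resize(c['color'],None,fx=.75,fy=.75,interpolation=3),cv2.resize(s['color'][150:250,270:340+60],(300,300*100//130))[:300]if 0 else cv2.copyMakeBorder(cv2.resize(s['color'][160:280,290:410],(300,300),interpolation=2),0,0,0,0,0)])
cv2.imwrite('pics/w4.png',z[:,:,::-1])
print(proj(c,b2w(B,[[0,0,40]])))
p,r=cmd()
for a in (4,6,7,8):
    A=R.from_euler('z',-a,degrees=True);Q=A.apply(p-[B[0],B[1],0])+[B[0],B[1],0]
    print(a,row(Q,A*r),row(Q,r)[:3])
```

```text
t 6.75 tcp [573.  125.7 120. ] dp [-0.9  1.6 -1.4] dr 0.18 F [-4.9  3.1 -7.8] open -0.0 q [ -45.   18.   10.  129.   80.   35. -130.]
[[398.4864786  169.82091496]]
4 [ 1.22  0.03  0.03 -0.   -2.83  2.83] [1.22 0.03 0.03]
6 [ 1.83  0.07  0.07 -0.   -4.25  4.24] [1.83 0.07 0.07]
7 [ 2.13  0.09  0.09 -0.   -4.95  4.95] [2.13 0.09 0.09]
8 [ 2.43  0.12  0.12 -0.   -5.66  5.65] [2.43 0.12 0.12]
```

View pics/w4.png

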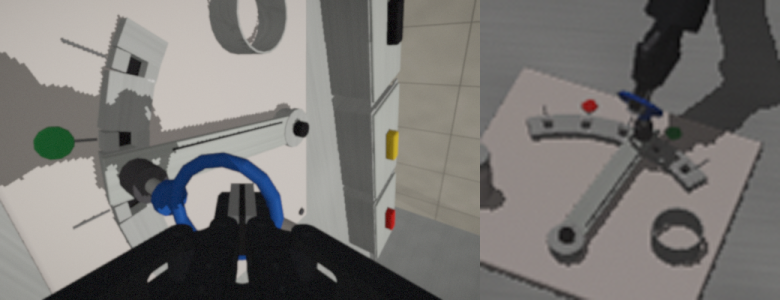

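The guide follows, roughly halfway: the housing lies between the middle and green holes. I'll measure the guide angle by fitting the ring, and sweep it further.

```bash
cat >> h.py <<'E'
def ringfit(c=None,th0=.14,l0=.016):
    c=c or robot.camera('wrist')
    h=cv2.cvtColor(c['color'],cv2.COLOR_RGB2HSV); m=cv2.GaussianBlur((cv2.inRange(h,(105,120,30),(125,255,255))>0).astype(np.float32),(0,0),6)
    a=np.radians(np.arange(-75,76,3)); y=29*np.sin(a); v=29*np.cos(a)
    def f(x):
        x0=-186; P=np.c_[x0+v*.5,y,98+x[1]+v*.866]; t=-x[0]; M=np.array([[np.cos(t),-np.sin(t),0],[np.sin(t),np.cos(t),0],[0,0,1]])
        uv=proj(c,b2w(B,P@M.T)).astype(np.float32)
        return -float(cv2.remap(m,uv[:,0],uv[:,1],1).mean())
    from scipy.optimize import differential_evolution
    o=differential_evolution(f,[(-.1,.45),(-3,26)],seed=1,tol=1e-6); print('guide deg',np.degrees(o.x[0]).round(2),'lift',o.x[1].round(1),'score',round(-o.fun,3)); return o.x
E
python3 - <<'E'
from h import *
ringfit()
E
```

```text
guide deg 8.17 lift 16.7 score 0.51
```

>>> {"op": "play_rows", "data": {
  "targets": "0.6 0 0 0 -1.4 1.4 0; 1.2 0 0 0 -2.8 2.8 0; 1.5 0 0 0 -3.5 3.5 0; 1.5 0 0 0 -3.5 3.5 0"
}}

```text
time_s: 7.45
ee_pos: [579.6, 138.6, 120.4]
orientation: [135.0, -0.1, 60.4]
ft_force: [-4.0, 2.8, -7.6]
opening: -0.002
grip_force: 4.6
```

Run:
```python
from h import *
apply([1.5,0,0,0,-3.5,3.5]);check()
ringfit()
```

```text
t 7.45 tcp [579.6 138.6 120.4] dp [-0.5  0.8 -1. ] dr 0.12 F [-4.   2.8 -7.6] open -0.0 q [ -46.   21.    9.  126.   73.   40. -129.]
guide deg 12.87 lift 17.1 score 0.51
```

>>> {"op": "play_rows", "data": {
  "targets": "0.3 0 0 0 -0.7 0.7 0; 0.6 0 0 0 -1.4 1.4 0; 0.6 0 0 0 -1.4 1.4 0"
}}

```text
time_s: 7.88
ee_pos: [582.5, 143.6, 120.5]
orientation: [135.0, -0.1, 58.4]
ft_force: [-5.2, 2.0, -7.2]
opening: -0.001
grip_force: 4.5
```

Run:
```python
from h import *
apply([.6,0,0,0,-1.4,1.4]);check()
ringfit()
```

```text
t 7.88 tcp [582.5 143.6 120.5] dp [-0.5  0.6 -0.9] dr 0.12 F [-5.2  2.  -7.2] open -0.0 q [ -46.   22.    9.  124.   71.   41. -129.]
guide deg 14.68 lift 17.2 score 0.512
```

>>> {"op": "play_rows", "data": {
  "targets": "0 -0.3 0.3 0 0 0 0; 0 -0.6 0.6 0 0 0 0; 0 -0.9 0.9 0 0 0 0; 0 -1.2 1.2 0 0 0 0; 0 -1.5 1.5 0 0 0 0; 0 -1.5 1.5 0 0 0 0"
}}

```text
time_s: 8.68
ee_pos: [584.0, 143.4, 100.9]
orientation: [134.9, -0.1, 58.4]
ft_force: [-5.1, 2.0, -3.5]
opening: 0.001
grip_force: 3.1
```

Run:
```python
from h import *
apply([0,-1.5,1.5,0,0,0]);check()
ringfit()
```

```text
t 8.68 tcp [584.  143.4 100.9] dp [0.9 0.4 0.7] dr 0.15 F [-5.1  2.  -3.5] open 0.0 q [ -46.   24.    9.  124.   73.   40. -132.]
guide deg 14.7 lift -1.1 score 0.52
```

>>> {"op": "play_rows", "data": {
  "targets": "0 -0.2 0.2 0 0 0 0; 0 -0.4 0.3 0 0 0 0; 0 -0.6 0.4 0 0 0 0; 0 -0.6 0.4 0 0 0 0"
}}

```text
time_s: 9.22
ee_pos: [582.9, 143.4, 93.4]
orientation: [134.9, -0.1, 58.4]
ft_force: [-0.1, 0.6, 0.1]
opening: 0.002
grip_force: 0.0
```

Run:
```python
from h import *
apply([0,-.6,.4,0,0,0]);check()
c=robot.camera('wrist');ringfit(c);cv2.imwrite('pics/w5.png',c['color'][:,:,::-1])
```

```text
t 9.22 tcp [582.9 143.4  93.4] dp [ 1.  -0.3  0.3] dr 0.14 F [-0.1  0.6  0.1] open 0.0 q [ -47.   25.    9.  124.   74.   40. -134.]
guide deg 14.99 lift -2.2 score 0.509
```

View pics/w5.png

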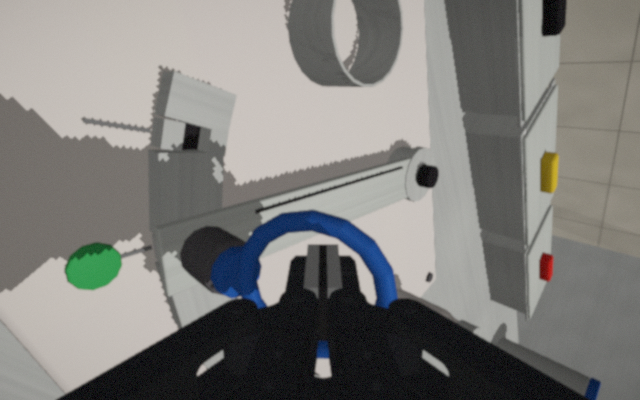

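The collar sits on the housing again, in line with the green tag's mark (93,265), and the force is zero. So the pin is down in the green hole. I'll check the withdrawal line.

Run:
```python
from h import *
p,r=cmd();th=np.radians(15);C=b2w(B,[-186*np.cos(th),186*np.sin(th),98])[0]
print('TCP rel. ring centre in tool axes',r.inv().apply(p-C).round(1))
```

```text
TCP rel. ring centre in tool axes [-0.3  3.1 10. ]
```

Centred, so I withdraw straight back along the finger axis and then up.

>>> {"op": "play_rows", "data": {
  "targets": "0 0 -1 0 0 0 0; 0 0 -2 0 0 0 0; 0 0 -3 0 0 0 0; 0 0 -4.5 0 0 0 0; 0 0 -6.5 0 0 0 0; 0 0 -9 0 0 0 0; 0 0 -11 0 0 0 0; 0 0 -11 0 0 0 0"
}}

```text
time_s: 10.28
ee_pos: [515.3, 186.6, 171.7]
orientation: [135.0, -0.3, 58.6]
ft_force: [0.1, 0.4, 0.4]
opening: 0.002
grip_force: 0.0
```

Run:
```python
from h import *
apply([0,0,-11,0,0,0]);check()
c=robot.camera('wrist');ringfit(c)
t=robot.camera('top');s=robot.camera('scene')
z=np.hstack([cv2.resize(c['color'],(480,300),interpolation=3),cv2.resize(s['color'][160:280,290:410],(300,300),interpolation=2)])
cv2.imwrite('pics/w6.png',z[:,:,::-1])
```

```text
t 10.28 tcp [515.3 186.6 171.7] dp [-0.2  2.1  0.9] dr 0.3 F [0.1 0.4 0.4] open 0.0 q [ -52.   13.    4.  126.   62.   51. -125.]
guide deg 14.73 lift -1.7 score 0.548
```

View pics/w6.png

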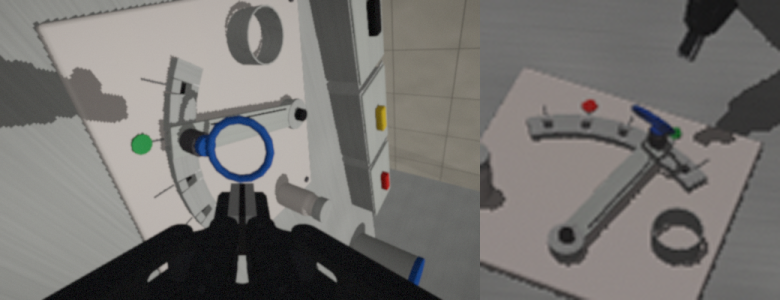

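The finger is out and clear. The guide lines up with the green tag (142,144), its pin is down with one free hole beyond, and the cutter and shaker stand where they were.

```bash
python3 -c "
from bench import robot
print(robot.job_done())"
```

```text
the job is handed in; nothing more can be done
None
```

The guide is now locked one hole over on the green-tag side, with the pin fully down by the camera fit and the finger drawn clear; the job was handed in at about 10.5 s, and no verdict was reported.

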